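# Find the loose press bolt and hold its cap open

## Task

One of the three bolts on the clay press's bed plate has worked loose: tap the bolt heads until you find the one that sinks, then lift that bolt's hinged locking cap by its tab to at least 45 degrees and hold it up there so that a colleague can get a wrench on the bolt. Finish while still holding the cap open; keep the caps of the tight bolts shut and do not disturb the other things on the table.

Things in the scene. Friction and masses are not known exactly. Their poses are not given: they have to be found in the camera images.
- plate: Painted grey steel bed plate of the clay press, 250 x 380 x 12 mm, bolted down flat. Origin: centre of its underside, on the table. Its x axis points away from the robot, its y axis to the left (yaw differs by up to 0.3 rad from the world). The three bolts stand in a row along its y axis at x = -55 mm, y = +125 (left), 0 (mid), -125 mm (right); each pokes up out of a 48 mm square pedestal whose top is 42 mm above the table. Behind the row is a round steel platen.
- bolt_left_top (a point): Centre of the top of the left bolt's head: hexagonal steel head, 25 mm across, 62 mm above the table as long as it has not sunk, standing 14 mm above its cap's top face.
- bolt_left (a joint): How far the left bolt has sunk, m; 0 at the start. A tight bolt stays put however it is tapped (gives at most 1 mm). A loose one gives way at about 2.5 N, sinks 7 mm to its stop and stays down. Exactly one of the three is loose; it cannot be told by looking.
- cap_left (a joint): Opening angle of the left bolt's locking cap, rad: 0 closed (flat), at most 1.25. The cap is a flat steel frame 48 x 48 x 6 mm, 90 g, whose 30 mm square window closes round the bolt head. Hinge: parallel to the plate's y axis, 45 mm above the table, 31 mm beyond the bolt's axis (plate +x). The tab on the robot's side swings up and over, away from the robot. No spring and hardly any friction: it falls shut when let go.
- cap_left_tab (a point): Grasp point on the left cap's tab: a steel bar 12 mm wide (along the plate's y), 10 mm high, sticking out 50 mm from the cap towards the robot (plate -x), free all round with 30 mm of air between it and the plate. The point is the middle of the bar's height, 90 mm from the hinge, 59 mm from the bolt's axis, 16 mm from the bar's end, 47 mm above the table when closed.
- bolt_mid_top (a point): Centre of the top of the mid bolt's head: hexagonal steel head, 25 mm across, 62 mm above the table as long as it has not sunk, standing 14 mm above its cap's top face.
- bolt_mid (a joint): How far the mid bolt has sunk, m; 0 at the start. A tight bolt stays put however it is tapped (gives at most 1 mm). A loose one gives way at about 2.5 N, sinks 7 mm to its stop and stays down. Exactly one of the three is loose; it cannot be told by looking.
- cap_mid (a joint): Opening angle of the mid bolt's locking cap, rad: 0 closed (flat), at most 1.25. The cap is a flat steel frame 48 x 48 x 6 mm, 90 g, whose 30 mm square window closes round the bolt head. Hinge: parallel to the plate's y axis, 45 mm above the table, 31 mm beyond the bolt's axis (plate +x). The tab on the robot's side swings up and over, away from the robot. No spring and hardly any friction: it falls shut when let go.
- cap_mid_tab (a point): Grasp point on the mid cap's tab: a steel bar 12 mm wide (along the plate's y), 10 mm high, sticking out 50 mm from the cap towards the robot (plate -x), free all round with 30 mm of air between it and the plate. The point is the middle of the bar's height, 90 mm from the hinge, 59 mm from the bolt's axis, 16 mm from the bar's end, 47 mm above the table when closed.
- bolt_right_top (a point): Centre of the top of the right bolt's head: hexagonal steel head, 25 mm across, 62 mm above the table as long as it has not sunk, standing 14 mm above its cap's top face.
- bolt_right (a joint): How far the right bolt has sunk, m; 0 at the start. A tight bolt stays put however it is tapped (gives at most 1 mm). A loose one gives way at about 2.5 N, sinks 7 mm to its stop and stays down. Exactly one of the three is loose; it cannot be told by looking.
- cap_right (a joint): Opening angle of the right bolt's locking cap, rad: 0 closed (flat), at most 1.25. The cap is a flat steel frame 48 x 48 x 6 mm, 90 g, whose 30 mm square window closes round the bolt head. Hinge: parallel to the plate's y axis, 45 mm above the table, 31 mm beyond the bolt's axis (plate +x). The tab on the robot's side swings up and over, away from the robot. No spring and hardly any friction: it falls shut when let go.
- cap_right_tab (a point): Grasp point on the right cap's tab: a steel bar 12 mm wide (along the plate's y), 10 mm high, sticking out 50 mm from the cap towards the robot (plate -x), free all round with 30 mm of air between it and the plate. The point is the middle of the bar's height, 90 mm from the hinge, 59 mm from the bolt's axis, 16 mm from the bar's end, 47 mm above the table when closed.
- mould: Bystander: round white plaster mould, 92 mm across, 40 mm high, on the platen behind the mid bolt. Origin: centre of its underside.
- wrench: Bystander: steel wrench 160 mm long, lying on the plate behind the left bolt. Origin: on its length, near the middle.
- rib: Bystander: flat wooden rib 100 x 50 x 7 mm, lying on the plate behind the right bolt. Origin: centre of its underside.
- bowl: Bystander: white ceramic bowl 120 mm across, 50 mm high, on the table to the right. Origin: centre of its underside.
- flask: Bystander: green drinking flask, 72 mm across, 210 mm high, on the table to the left. Origin: centre of its underside.
- cup: Bystander: paper-coloured cup, 76 mm across, 100 mm high, on the table to the right. Origin: centre of its underside.

How it is judged:
By the outcome, as a careful person would: the job done as asked, in the order asked, and still so for the second after the job is handed in, while the arm keeps its last pose, push and grip.
It also fails if it takes over 48 s, if anything falls off the work surface, if the arm or the gripper's body presses on something with over 40 N, if the wrist force passes 120 N, or if a joint passes its speed limit or range.

## Robot

A 6-joint arm with a two-finger parallel gripper is mounted at the origin on the work surface. World frame = base frame: x ahead of the robot, y to its left, z up, the work surface at z = 0. Lengths are in m, angles in rad, forces in N, time in s.
With the tool pointing down it reaches from about 0.3 to 0.875 m from the base axis. Payload 6.4 kg.
Tool frame: the origin (TCP) lies at the very end of the fingers, on their centre line; the grasp point (between the pads) lies 19 mm behind it; z points along the fingers, y is the direction in which the jaws open and shut (so a half turn about z gives the same grasp; the last joint's range is limited). The gripper opens to 85 mm and grips with 20 to 120 N. Pads are 22 mm wide; open, the fingers measure 114 mm over their backs; the gripper's body (76 mm by 85 mm) begins 54 mm behind the grasp point. The pads swing forward as they close: fully open they stand 13 mm farther back than shut.
Start: joints at [1.127, 0.181, 1.607, -0, 1.354, -0.206], TCP at [0.135, 0.559, 0.231] pointing down, gripper open.
Joint ranges: [-2.99, 2.99], [-0.89, 2.07], [0.3, 2.58], [-1.14, 4.28], [0, 2.63], [-3.12, 3.12]. Speed limits (rad/s): [2.57, 2.57, 3.01, 3.14, 3.14, 3.14].

## Interface

Orientations are given as a unit quaternion [w, x, y, z].
In Python, from bench import * gives the robot as it stands.
- The arm moves only by the tool arm_command, never from a script. Its argument "motion" is text: rows parted by semicolons, each of 7 numbers parted by spaces: the shift along the tool's x, y, z in units of 0.2 m (1.0 is 0.2 m), then the turn, a rotation vector about the tool's x, y, z in units of 60 degrees (1.0 is 60 degrees), then the opening, from 0 (shut) to 1 (fully open). In form: tx ty tz ax ay az grip; .... A call has 1 to 10 rows; each row shifts and turns the pose as measured when the row begins, along the tool's axes as they then stand; what a row does not reach is not made up. A row lasts 1/12 s, in which the tool goes at most 41.7 mm and 7.16 degrees, less where a joint would pass 70% of its speed; a pose out of reach is approached as far as the arm can. A call with a number of a shift or a turn outside -1 to 1 is refused whole. A call with a gripper value outside its range is refused whole. The fingers move at their own pace and stop on an object; the grip force is fixed at half the most. Time passes only in rows, so rows that do not move let the fingers close. It gives the time, the measured TCP pose, the force and the opening at its end, in the units of the state.
- get_obs(): the state, without advancing time (a new reading comes with each control period).
- camera(name): name is "scene" or "side" or "wrist"; returns a dict with "img" (400x640x3 uint8, red, green, blue), "intrinsics" (3x3 intrinsics, pixels), "distortion" ([k1, k2, p1, p2, k3] as OpenCV has them; the pictures are not rectified), "pose" (4x4, takes a point from camera to world coordinates); the wrist camera has in their place "mount" (4x4, takes a point from camera to tool coordinates, whose origin is the TCP and whose axes are the flange's). Camera axes: x right, y down, z forward; pixel columns grow to the right and rows downward; lengths in m; the calibration is good to about 2 mm. A picture is of the moment at which its call begins: read the wrist's pose just before it. There is no depth.
- hand_in(): hands the job in, once; it reports no verdict.
Trained networks look in the newest picture that a camera, given by its name, has taken for a name from the list of things; names that differ only in an ending like _2 or _b are one class to them, and where a whole thing is asked for, a point or a joint stands for the part that bears it (a point fixed in the world has none). Each returns a list of dicts, best first, with "conf" (0 to 1); they miss things now and then, are a little off and sometimes report something else, mostly with a low value. They report only what shows in the picture. A call takes as long as a camera call.
- search_frame(camera, target): "box" ([left, top, right, bottom] in pixels, round what is visible of it).
The state is a dict: "time_s": time; "q": joint angles; "dq": joint speeds; "joint_efforts": joint torques, N m; "eef_pos": TCP position; "eef_rot": TCP orientation; "wrist_force": force on the tool from outside, world axes, zero at the start; "torque": the same for the moment, N m; "opening": opening from 0.0 (shut) to 1.0 (fully open).
Only numpy, scipy, OpenCV 4.12 (cv2) and the standard library are available. Lean on these libraries where they do the work, as an engineer would, in place of code of your own. Each camera call takes 0.05 s, during which the arm holds its last target.

## Working session

There is one attempt and no reset: what is moved stays moved. The work goes in short steps, Python scripts to look and compute and a tool call to move; the robot and the scene stay as the last step left them, time stands still between calls to the robot, and variables do not carry over. Pictures are saved under pics/ and viewed, and the job is handed in when it is done.

Besides the shell and the picture viewer there is one more tool, called after "Request:" as name(argument=value, ...), one argument or row to a line, values as JSON. arm_command: Moves the arm, as the interface text tells. Shifts and turns lie within -1 to 1; 1 stands for 0.2 m of shift or 60 degrees of turn. Its arguments: {"type":"object","properties":{"motion":{"type":"string"}},"required":["motion"]}

```bash
ls; mkdir -p pics; python3 - <<'E'
from bench import *
import cv2
o=get_obs();print(o)
for n in ("scene","side"):
    c=camera(n);cv2.imwrite(f"pics/{n}0.png",c["img"][:,:,::-1]);print(n,c["intrinsics"],c["distortion"],c["pose"])
    for t in ("plate","bolt_left_top","cap_left_tab","mould","flask","cup","bowl"):
        print(t,search_frame(n,t))
E
```

```text
pics
{'time_s': 0.0, 'q': array([ 1.12672389e+00,  1.81551367e-01,  1.60800522e+00,  6.36755186e-06,
        1.35378183e+00, -2.06322081e-01]), 'dq': array([ 1.13857824e-03,  4.80583458e-04,  6.25847158e-05, -7.66149755e-04,
        4.24562965e-04, -1.25127559e-04]), 'joint_efforts': array([ 9.93897265e-04, -4.44869971e+01, -3.51339054e+01, -2.14817169e-04,
        9.34710726e-03,  3.80826592e-06]), 'eef_pos': array([0.13517592, 0.55832333, 0.23037969]), 'eef_rot': array([-2.81827041e-04,  1.18596039e-01,  9.92942203e-01, -8.26137353e-04]), 'wrist_force': array([-0.45420885, -0.27220979, -0.25060917]), 'torque': array([ 0.00188447,  0.02301112, -0.00672588]), 'opening': 0.9969741454962194}
scene [[501.40468717   0.         323.40814074]
 [  0.         501.40468717 201.73449075]
 [  0.           0.           1.        ]] [-0.0216965  0.         0.         0.         0.       ] [[-0.49378908  0.59417761 -0.63492151  1.53792183]
 [ 0.86949541  0.32708217 -0.37012833  0.55740451]
 [-0.01225046 -0.73482666 -0.67814431  1.10270767]
 [ 0.          0.          0.          1.        ]]
plate 
[... 875 characters left out ...]
     ] [[ 0.67011206 -0.53409533  0.5154532  -0.14910984]
 [-0.74208962 -0.46719444  0.48065825 -0.66790223]
 [-0.01590046 -0.70460736 -0.70941923  1.07835359]
 [ 0.          0.          0.          1.        ]]
plate []
bolt_left_top [{'box': [302.4, 193.2, 310.0, 203.2], 'conf': 0.52}]
cap_left_tab [{'box': [287.1, 195.0, 311.2, 210.3], 'conf': 0.54}]
mould [{'box': [338.7, 188.2, 365.3, 211.7], 'conf': 0.89}, {'box': [312.1, 213.2, 336.2, 230.8], 'conf': 0.61}, {'box': [303.3, 193.2, 310.3, 202.6], 'conf': 0.32}]
flask []
cup [{'box': [417.4, 243.5, 449.9, 280.6], 'conf': 0.63}]
bowl [{'box': [235.5, 103.8, 256.4, 157.3], 'conf': 0.65}, {'box': [374.0, 290.6, 418.8, 328.5], 'conf': 0.62}]
```

```bash
python3 - <<'E'
import cv2
a=cv2.imread("pics/scene0.png");b=cv2.imread("pics/side0.png")
cv2.imwrite("pics/s1.png",cv2.resize(a[110:320,200:500],None,fx=2.66,fy=2.66,interpolation=cv2.INTER_CUBIC))
cv2.imwrite("pics/s2.png",cv2.resize(b[90:340,200:500],None,fx=2.4,fy=2.4,interpolation=cv2.INTER_CUBIC))
E
```

```text
(no output)
```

View pics/s1.png

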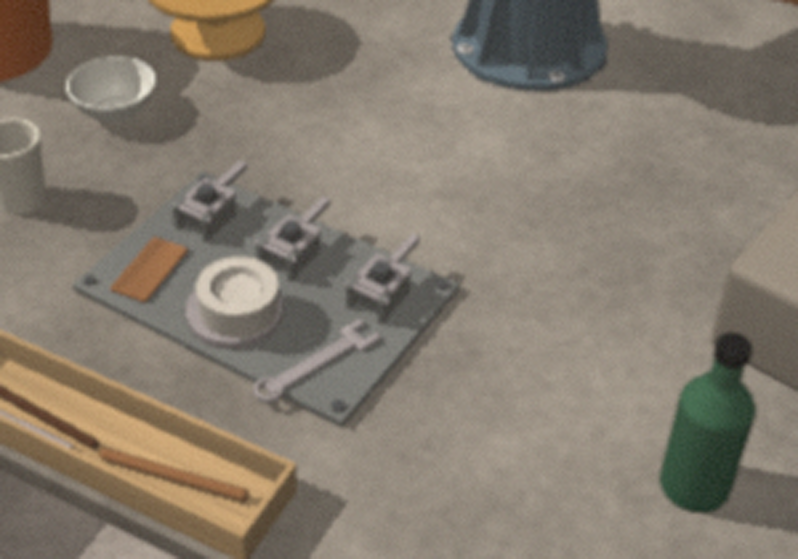

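View pics/s2.png

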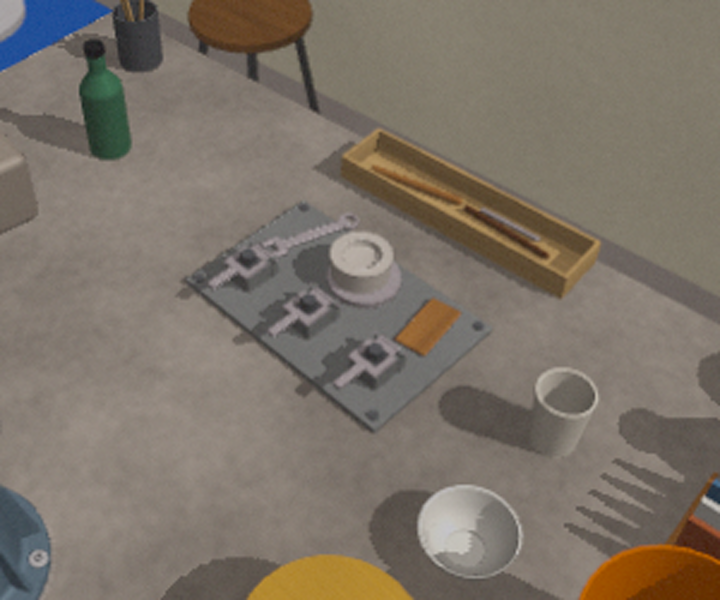

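```bash
cat > h.py <<'E'
import numpy as np,cv2
from scipy.optimize import least_squares
from scipy.spatial.transform import Rotation as R
def proj(c,P,pose=None):
    T=np.linalg.inv(c["pose"] if pose is None else pose); 
    return cv2.projectPoints(np.atleast_2d(P).astype(float),cv2.Rodrigues(T[:3,:3])[0],T[:3,3],np.array(c["intrinsics"]),np.array(c["distortion"]))[0][:,0]
def plate2w(p,L):
    L=np.atleast_2d(L);c,s=np.cos(p[2]),np.sin(p[2])
    return np.c_[p[0]+c*L[:,0]-s*L[:,1],p[1]+s*L[:,0]+c*L[:,1],L[:,2]]
def qR(q): return R.from_quat([q[1],q[2],q[3],q[0]])
E
python3 - <<'E'
from bench import *
from h import *
L=np.array([[-.055,.125,.062],[-.055,0,.062],[-.055,-.125,.062],[-.125,.19,.012],[-.125,-.19,.012],[.125,.19,.012],[.125,-.19,.012]])
s=np.array([[382,272],[292,231],[206,193],[461,287],[196,177],[343,423],[75,287]])/2.66+[200,110]
d=np.array([[248,257],[310,300],[376,349],[186,280],[374,430],[303,203],[490,328]])/2.4+[200,90]
C=camera("scene"),camera("side")
f=lambda p:np.r_[(proj(C[0],plate2w(p,L))-s).ravel(),(proj(C[1],plate2w(p,L))-d).ravel()]
r=least_squares(f,[.5,0,0],loss='soft_l1');print(r.x);print(np.round(f(r.x).reshape(-1,2),1))
np.save("p.npy",r.x);print(plate2w(r.x,L))
for n in(0,1):
  g=lambda p:f(p)[14*n:14*n+14]
  print(least_squares(g,r.x).x)
E
```

```text
[ 0.61406356 -0.0685466  -0.0671318 ]
[[-0.5 -2.1]
 [-0.9 -1.7]
 [-0.6 -1.4]
 [-0.7 -1.3]
 [ 1.6 -2.1]
 [-0.2  0.1]
 [-1.8 -0.2]
 [-0.6 -1.8]
 [-0.9 -1. ]
 [-0.5 -0.9]
 [-0.9 -0.8]
 [-0.1 -0.6]
 [-0.3 -1.8]
 [ 0.9 -1.1]]
[[ 0.56757262  0.05986131  0.062     ]
 [ 0.55918745 -0.06485713  0.062     ]
 [ 0.55080227 -0.18957556  0.062     ]
 [ 0.50209059  0.1294106   0.012     ]
 [ 0.47659966 -0.24973345  0.012     ]
 [ 0.75152746  0.11264025  0.012     ]
 [ 0.72603653 -0.2665038   0.012     ]]
[ 0.61774318 -0.06469403 -0.0648285 ]
[ 0.61120088 -0.07245062 -0.0680301 ]
```

```bash
python3 - <<'E'
from bench import *
from h import *
c=camera("scene");d=camera("side")
def ray(c,uv,z):
    u=cv2.undistortPoints(np.array([[uv]],float),c["intrinsics"],c["distortion"])[0,0]
    v=c["pose"][:3,:3]@np.r_[u,1];o=c["pose"][:3,3];return o+v*(z-o[2])/v[2]
print("flask",ray(c,(463,300),0),ray(d,(244,152),0)); print("box",ray(c,(470,235),0),ray(c,(500,195),0.1))
w=camera("wrist");print(w["mount"],w["intrinsics"],w["distortion"])
o=get_obs();M=qR(o["eef_rot"]).as_matrix();print(M)
p=np.load("p.npy");b=plate2w(p,[[-.1,0,.062]])[0]
print(M.T@(np.r_[b[:2],.30]-o["eef_pos"]))
E
```

```text
flask [0.66210114 0.4730508  0.        ] [0.63582024 0.46365147 0.        ]
box [0.42088752 0.41600893 0.        ] [0.31944055 0.45681681 0.1       ]
[[-6.69449612e-04 -9.57542755e-01 -2.88290522e-01  7.24569138e-02]
 [ 9.99999693e-01 -5.23901526e-04 -5.82021552e-04 -1.58851298e-04]
 [ 4.06274676e-04 -2.88290823e-01  9.57542812e-01 -1.42503388e-01]
 [ 0.00000000e+00  0.00000000e+00  0.00000000e+00  1.00000000e+00]] [[296.1208298    0.         320.49947158]
 [  0.         296.1208298  201.74427644]
 [  0.           0.           1.        ]] [0.01772676 0.         0.         0.         0.        ]
[[-9.71861435e-01  2.35553289e-01  3.34497903e-06]
 [ 2.35553289e-01  9.71861434e-01  1.65639490e-05]
 [ 6.50836556e-07  1.68857841e-05 -1.00000000e+00]]
[-0.5143921  -0.513974   -0.06871059]
```

Request:
arm_command(
  motion="0 0 -0.17 0 0 0 0; -0.05 -0.05 -0.17 0 0 0 0; -0.12 -0.12 -0.1 0 0 0 0; -0.14 -0.14 0 0 0 0 0; -0.14 -0.14 0 0 0 0 0; -0.14 -0.14 0 0 0 0 0; -0.14 -0.14 0 0 0 0 0; -0.14 -0.14 0 0 0 0 0; -0.14 -0.14 0 0 0 0 0; -0.14 -0.14 0 0 0 0 0",
)

```text
time_s: 1.88
eef_pos: [0.3074, 0.2756, 0.3239]
eef_rot: [0.002, 0.111, 0.994, 0.001]
wrist_force: [0.6, 0.6, 0.9]
opening: 0.001
```

Request:
arm_command(
  motion="-0.14 -0.14 0 0 0 0 0; -0.14 -0.14 0 0 0 0 0; -0.14 -0.14 0 0 0 0 0; -0.14 -0.14 0 0 0 0 0; -0.14 -0.14 0 0 0 0 0; -0.14 -0.14 0 0 0 0 0; -0.14 -0.14 0 0 0 -0.08 0; -0.14 -0.14 0 0 0 -0.08 0; 0 0 0 0 0 0 0",
)

```text
time_s: 2.63
eef_pos: [0.4863, -0.0117, 0.3277]
eef_rot: [0.007, 0.027, 1.0, 0.0]
wrist_force: [-0.8, 0.0, -0.4]
opening: 0.001
```

```bash
python3 - <<'E'
from bench import *
from h import *
o=get_obs();print(o["time_s"],o["eef_pos"],o["wrist_force"])
c=camera("wrist");cv2.imwrite("pics/w1.png",c["img"][:,:,::-1])
np.savez("w1.npz",pos=o["eef_pos"],q=o["eef_rot"])
for t in ("bolt_mid_top","cap_mid_tab","plate"):print(t,search_frame("wrist",t))
E
```

```text
2.6333 [ 0.48629134 -0.0117098   0.32765732] [-0.81036938  0.02877996 -0.39001527]
bolt_mid_top [{'box': [280.5, 206.3, 295.0, 220.7], 'conf': 0.52}, {'box': [584.2, 218.9, 640.0, 277.4], 'conf': 0.31}]
cap_mid_tab [{'box': [271.7, 164.0, 305.5, 228.8], 'conf': 0.64}]
plate [{'box': [165.7, 158.1, 411.2, 300.7], 'conf': 0.81}]
```

View pics/w1.png

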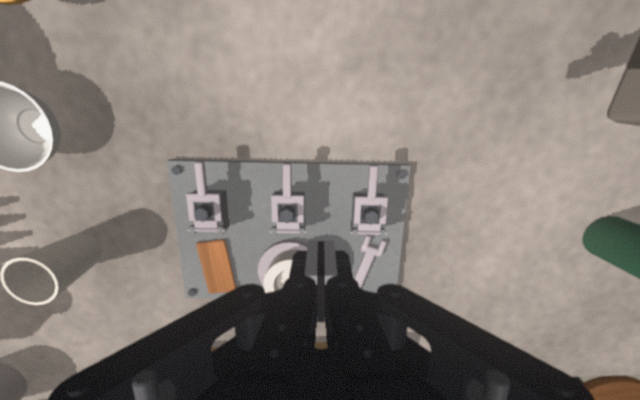

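```bash
python3 - <<'E'
from bench import *
from h import *
z=np.load("w1.npz");c=camera("wrist")
T=np.eye(4);T[:3,:3]=qR(z["q"]).as_matrix();T[:3,3]=z["pos"];P=T@c["mount"]
L=np.array([[-.055,.125,.062],[-.055,0,.062],[-.055,-.125,.062],[-.125,.19,.012],[-.125,-.19,.012],[.125,-.19,.012]])
u=np.array([[371,213],[288,213],[204,212],[414,163],[170,160],[184,299]])
f=lambda p:(proj(c,plate2w(p,L),P)-u).ravel()
r=least_squares(f,np.load("p.npy"),loss='soft_l1').x;print(r,np.round(f(r).reshape(-1,2),1))
g=(r*2+np.load("p.npy"))/3;g[2]=(r[2]+np.load("p.npy")[2])/2;print(g);np.save("p2.npy",g)
print(plate2w(g,L[:3]))
M=T[:3,:3];print(M);
for b in plate2w(g,L[:3]): print(M.T@(b+[0,0,.02]-z["pos"])/.2)
E
```

```text
[ 0.61176728 -0.0665766  -0.07078636] [[ 3.   2.3]
 [ 0.5  1. ]
 [-1.6  0.7]
 [-0.5 -0.6]
 [-2.6 -1.7]
 [ 2.8 -1.7]]
[ 0.61253271 -0.06723327 -0.06895908]
[[ 0.56627648  0.06125939  0.062     ]
 [ 0.55766343 -0.06344352  0.062     ]
 [ 0.54905037 -0.18814643  0.062     ]]
[[-9.98434869e-01  5.38797776e-02  1.49927139e-02]
 [ 5.38900791e-02  9.98546834e-01  2.83656268e-04]
 [-1.49556436e-02  1.09117085e-03 -9.99887563e-01]]
[-0.36126838  0.38452337  1.23424797]
[-0.35187176 -0.24040544  1.23342544]
[-0.34247513 -0.86533426  1.23260291]
```

Request:
arm_command(
  motion="-0.117 -0.08 0.13 0 0 0 0; -0.117 -0.08 0.13 0 0 0 0; -0.117 -0.08 0.13 0 0 0 0; 0 0 0.19 0 0 0 0; 0 0 0.19 0 0 0 0; 0 0 0.19 0 0 0 0; 0 0 0.15 0 0 0 0; 0 0 0 0 0 0 0; 0 0 0 0 0 0 0",
)

```text
time_s: 3.63
eef_pos: [0.5602, -0.0438, 0.1089]
eef_rot: [0.016, 0.017, 1.0, 0.0]
wrist_force: [0.3, -0.8, 0.7]
opening: -0.002
```

```bash
python3 - <<'E'
from bench import *
from h import *
o=get_obs();print(o["time_s"],o["eef_pos"],o["wrist_force"])
c=camera("wrist");cv2.imwrite("pics/w2.png",c["img"][:,:,::-1])
M=qR(o["eef_rot"]).as_matrix();print(M)
b=plate2w(np.load("p2.npy"),[[-.055,0,.062]])[0];print((M.T@(b-o["eef_pos"]))/.2)
E
```

```text
3.6333 [ 0.56019685 -0.04377579  0.1088827 ] [ 0.32424302 -0.83789707  0.6525553 ]
[[-9.98870032e-01  3.45708375e-02  3.26115988e-02]
 [ 3.45859332e-02  9.99401723e-01 -1.01264471e-04]
 [-3.25955888e-02  1.02675253e-03 -9.99468095e-01]]
[ 0.0168925  -0.09895844  0.23388568]
```

View pics/w2.png

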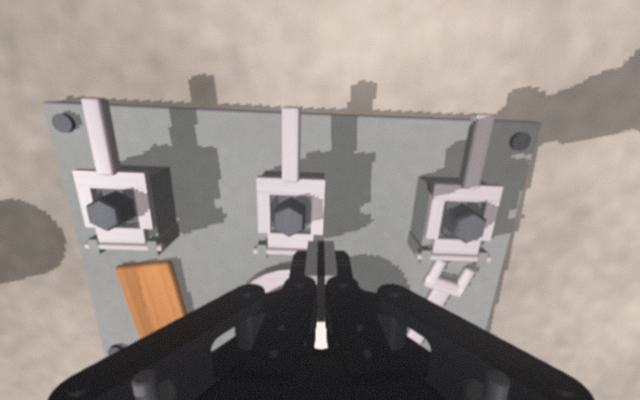

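```bash
cat >> h.py <<'E'
def need(o,target,p,pitch=0):
    # pitch: rotation of tool about plate y axis
    yaw=p[2]; X=np.array([-np.cos(yaw),-np.sin(yaw),0]);Z=np.array([0,0,-1.]);Y=np.cross(Z,X)
    Mt=R.from_rotvec(pitch*Y).as_matrix()@np.c_[X,Y,Z]
    M=qR(o["eef_rot"]).as_matrix()
    return np.round(M.T@(np.array(target)-o["eef_pos"])/.2,3),np.round(R.from_matrix(M.T@Mt).as_rotvec()/np.radians(60),3)
E
python3 - <<'E'
from bench import *
from h import *
o=get_obs();c=camera("wrist")
T=np.eye(4);T[:3,:3]=qR(o["eef_rot"]).as_matrix();T[:3,3]=o["eef_pos"];P=T@c["mount"]
L=np.array([[-.055,.125,.062],[-.055,0,.062],[-.055,-.125,.062],[-.125,.19,.012],[-.125,-.19,.012]])
u=np.array([[466,222],[289,217],[109,210],[541,121],[44,101]])
f=lambda p:(proj(c,plate2w(p,L),P)-u).ravel()
r=least_squares(f,np.load("p2.npy"),loss='soft_l1').x;print(r,np.round(f(r).reshape(-1,2),1))
np.save("p3.npy",r)
B=plate2w(r,L[:3]);print(B)
print(need(o,B[1]+[0,0,.015],r))
E
```

```text
[ 0.61255116 -0.06935263 -0.07260956] [[ 6.3  3.8]
 [ 0.1  2.4]
 [-7.3  3.2]
 [ 3.3 -2.4]
 [-4.  -2.7]]
[[ 0.5667643   0.05930803  0.062     ]
 [ 0.55769608 -0.06536261  0.062     ]
 [ 0.54862785 -0.19003325  0.062     ]]
(array([ 0.012, -0.109,  0.16 ]), array([0.002, 0.031, 0.036]))
```

Request:
arm_command(
  motion="0.006 -0.055 0.04 0 0.02 0.02 0; 0.006 -0.055 0.04 0 0.02 0.02 0; 0 0 0.04 0 0 0 0; 0 0 0 0 0 0 0",
)

```text
time_s: 4.07
eef_pos: [0.5631, -0.0695, 0.0929]
eef_rot: [0.001, 0.04, 0.999, -0.002]
wrist_force: [0.6, 0.6, 0.4]
opening: -0.002
```

```bash
python3 - <<'E'
from bench import *
from h import *
o=get_obs();print(o["time_s"],o["eef_pos"],o["wrist_force"]);p=np.load("p3.npy")
print(need(o,plate2w(p,[[-.055,0,.062]])[0],p))
E
```

```text
4.0667 [ 0.56310275 -0.06945245  0.09289475] [0.57602171 0.60822692 0.35000012]
(array([0.029, 0.019, 0.154]), array([-0.003,  0.003, -0.007]))
```

Request:
arm_command(
  motion="0.03 0.02 0.05 0 0 0 0; 0 0 0.05 0 0 0 0; 0 0 0 0 0 0 0; 0 0 0 0 0 0 0",
)

```text
time_s: 4.4
eef_pos: [0.5574, -0.0657, 0.0713]
eef_rot: [0.002, 0.041, 0.999, -0.002]
wrist_force: [0.6, -0.5, 0.4]
opening: -0.001
```

```bash
cat > st.py <<'E'
from bench import *
from h import *
import sys
o=get_obs();print(o["time_s"],o["eef_pos"],o["wrist_force"]);p=np.load("p3.npy")
print(need(o,plate2w(p,[eval(sys.argv[1])])[0],p,eval(sys.argv[2]) if len(sys.argv)>2 else 0))
E
python3 st.py "[-.055,0,.062]"
```

```text
4.4 [ 0.55736689 -0.06574835  0.07127079] [ 0.55386579 -0.48729992  0.39706239]
(array([-0.001,  0.002,  0.046]), array([-0.003,  0.004, -0.009]))
```

Request:
arm_command(
  motion="0 0 0.025 0 0 0 0; 0 0 0.015 0 0 0 0; 0 0 0.01 0 0 0 0",
)

```text
time_s: 4.65
eef_pos: [0.5576, -0.0655, 0.0614]
eef_rot: [0.002, 0.04, 0.999, -0.002]
wrist_force: [-10.5, 2.1, 29.7]
opening: -0.0
```

Request:
arm_command(
  motion="0 0 0.01 0 0 0 0; 0 0 0.01 0 0 0 0",
)

```text
time_s: 4.82
eef_pos: [0.5576, -0.0655, 0.0614]
eef_rot: [0.001, 0.04, 0.999, -0.002]
wrist_force: [-10.1, 1.7, 20.3]
opening: -0.001
```

Request:
arm_command(
  motion="0 0 -0.1 0 0 0 0; 0 0.1 -0.05 0 0 0 0; 0 0.15 0 0 0 0 0; 0 0.15 0 0 0 0 0; 0 0.15 0 0 0 0 0; 0 0.08 0 0 0 0 0; 0 0 0 0 0 0 0; 0 0 0 0 0 0 0",
)

```text
time_s: 5.48
eef_pos: [0.5705, 0.0643, 0.095]
eef_rot: [0.004, 0.041, 0.999, -0.002]
wrist_force: [-0.4, 0.8, -0.4]
opening: 0.001
```

```bash
python3 st.py "[-.055,.125,.062]"
```

```text
5.4833 [0.57045646 0.06426522 0.09500534] [-0.40902243  0.75022251 -0.43157655]
(array([ 0.018, -0.025,  0.165]), array([-0.004,  0.008, -0.009]))
```

Request:
arm_command(
  motion="0.018 -0.025 0.05 0 0 0 0; 0 0 0.05 0 0 0 0; 0 0 0.02 0 0 0 0; 0 0 0 0 0 0 0; 0 0 0 0 0 0 0",
)

```text
time_s: 5.9
eef_pos: [0.5654, 0.0551, 0.0672]
eef_rot: [0.003, 0.043, 0.999, -0.003]
wrist_force: [0.3, -0.4, 0.4]
opening: -0.003
```

```bash
python3 st.py "[-.055,.125,.062]"
```

```text
5.9 [0.56536577 0.0550717  0.06716236] [ 0.34642061 -0.37458237  0.35500441]
(array([-0.005,  0.022,  0.026]), array([-0.005,  0.006, -0.012]))
```

Request:
arm_command(
  motion="-0.005 0.02 0 0 0 0 0; 0 0 0.012 0 0 0 0; 0 0 0.012 0 0 0 0",
)

```text
time_s: 6.15
eef_pos: [0.5672, 0.0578, 0.0622]
eef_rot: [0.003, 0.044, 0.999, -0.003]
wrist_force: [0.6, 0.3, 0.4]
opening: 0.003
```

Request:
arm_command(
  motion="0 0 0.01 0 0 0 0; 0 0 0.01 0 0 0 0",
)

```text
time_s: 6.32
eef_pos: [0.5674, 0.0578, 0.0614]
eef_rot: [0.003, 0.043, 0.999, -0.003]
wrist_force: [-12.5, -0.6, 26.3]
opening: 0.002
```

Mid and left both take more than 20 N without giving. Next I tap the right one.

Request:
arm_command(
  motion="0 0 -0.12 0 0 0 0; 0 -0.1 -0.05 0 0 0 0; 0 -0.18 0 0 0 0 0; 0 -0.18 0 0 0 0 0; 0 -0.18 0 0 0 0 0; 0 -0.18 0 0 0 0 0; 0 -0.18 0 0 0 0 0; 0 -0.14 0 0 0 0 0; 0 -0.06 0 0 0 0 0; 0 0 0 0 0 0 0",
)

```text
time_s: 7.15
eef_pos: [0.5494, -0.1897, 0.1022]
eef_rot: [0.007, 0.039, 0.999, -0.005]
wrist_force: [-0.3, 0.8, -0.9]
opening: -0.0
```

```bash
python3 st.py "[-.055,-.125,.062]"
```

```text
7.15 [ 0.54935789 -0.1896833   0.10224593] [-0.26445622  0.81206188 -0.91088631]
(array([ 0.006, -0.   ,  0.201]), array([-0.009,  0.014, -0.006]))
```

Request:
arm_command(
  motion="0 0 0.07 -0.009 0.014 0 0; 0.003 0 0.06 0 0 0 0; 0 0 0.03 0 0 0 0; 0 0 0 0 0 0 0; 0 0 0 0 0 0 0",
)

```text
time_s: 7.57
eef_pos: [0.5494, -0.1854, 0.0683]
eef_rot: [-0.0, 0.039, 0.999, 0.001]
wrist_force: [-0.1, 0.0, 0.6]
opening: -0.002
```

```bash
python3 st.py "[-.055,-.125,.062]"
```

```text
7.5667 [ 0.5494158  -0.18536569  0.06827445] [-0.12572446  0.0079364   0.63126345]
(array([ 0.002, -0.024,  0.031]), array([ 0.002, -0.   , -0.005]))
```

Request:
arm_command(
  motion="0 -0.024 0.005 0 0 0 0; 0 0 0.015 0 0 0 0; 0 0 0.012 0 0 0 0; 0 0 0.01 0 0 0 0",
)

```text
time_s: 7.9
eef_pos: [0.5499, -0.1884, 0.0606]
eef_rot: [0.001, 0.037, 0.999, 0.001]
wrist_force: [-1.9, -0.4, 2.7]
opening: 0.005
```

Request:
arm_command(
  motion="0 0 0.01 0 0 0 0; 0 0 0.01 0 0 0 0",
)

```text
time_s: 8.07
eef_pos: [0.5499, -0.1884, 0.0568]
eef_rot: [0.001, 0.037, 0.999, 0.001]
wrist_force: [-1.1, 0.3, 2.4]
opening: 0.003
```

Sinking at about 2.5 N, so this is the loose one. I'll push it to its stop.

Request:
arm_command(
  motion="0 0 0.01 0 0 0 0; 0 0 0.01 0 0 0 0; 0 0 0.005 0 0 0 0",
)

```text
time_s: 8.32
eef_pos: [0.5499, -0.1885, 0.0547]
eef_rot: [0.0, 0.037, 0.999, 0.001]
wrist_force: [-6.4, 2.3, 11.2]
opening: -0.003
```

Request:
arm_command(
  motion="0 0 -0.12 0 0 0 0; 0 0 -0.18 0 0 0 0; 0.05 0 -0.1 0 -0.05 0 0.3; 0.08 0 0 0 -0.1 0 0.5; 0.08 0 0 0 -0.1 0 0.5; 0.08 0 0 0 -0.1 0 0.5; 0.08 0 0 0 -0.1 0 0.5; 0.04 0 0 0 -0.05 0 0.5; 0 0 0 0 0 0 0.5; 0 0 0 0 0 0 0.5",
)

```text
time_s: 9.15
eef_pos: [0.4744, -0.1855, 0.123]
eef_rot: [0.265, 0.036, 0.963, -0.015]
wrist_force: [0.6, -0.2, 0.4]
opening: 0.495
```

```bash
python3 st.py "[-.1375,-.125,.0825]" "-np.pi/6"; python3 - <<'E'
from bench import *
from h import *
o=get_obs();c=camera("wrist");im=c["img"][:,:,::-1].copy()
T=np.eye(4);T[:3,:3]=qR(o["eef_rot"]).as_matrix();T[:3,3]=o["eef_pos"];P=T@c["mount"]
for q in proj(c,plate2w(np.load("p3.npy"),[[-.114,-.125,.047],[-.055,-.125,.055],[-.114,0,.047]]),P): cv2.circle(im,tuple(int(v) for v in q),3,(0,0,255),1)
cv2.imwrite("pics/w3.png",im);print(o["opening"],o["q"])
E
```

```text
9.15 [ 0.47440926 -0.18553539  0.12297891] [ 0.63093695 -0.21454525  0.42878835]
(array([0.139, 0.006, 0.153]), array([-0.011,  0.013,  0.   ]))
0.4953977383297917 [-0.8375441  -0.11404793  2.26067507  0.59226429  0.66971427 -2.7435333 ]
```

View pics/w3.png

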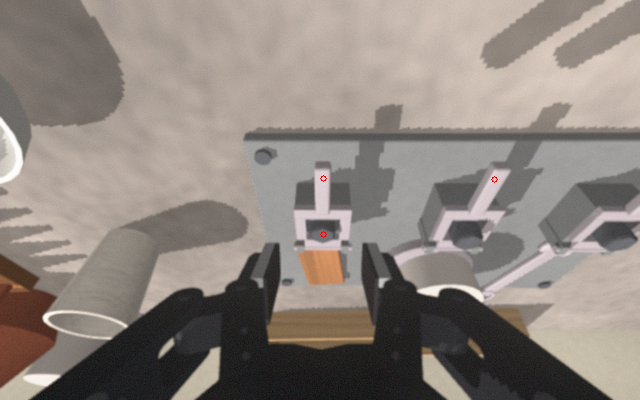

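Request:
arm_command(
  motion="0.07 0.003 0.07 -0.01 0.012 0 0.5; 0.069 0.003 0.07 0 0 0 0.5; 0 0 0.05 0 0 0 0.5; 0 0 0.05 0 0 0 0.5; 0 0 0 0 0 0 0.5",
)

```text
time_s: 9.62
eef_pos: [0.4829, -0.1895, 0.0708]
eef_rot: [0.26, 0.031, 0.965, -0.013]
wrist_force: [-0.3, 0.6, -0.0]
opening: 0.499
```

```bash
python3 st.py "[-.1075,-.125,.0305]" "-np.pi/6"
```

```text
9.6167 [ 0.48293238 -0.18949337  0.07076305] [-0.26739491  0.58282472 -0.02237082]
(array([0.045, 0.022, 0.207]), array([-0.004,  0.003,  0.008]))
```

Request:
arm_command(
  motion="0.045 0.022 0.04 0 0 0.008 0.5; 0 0 0.07 0 0 0 0.5; 0 0 0.06 0 0 0 0.5; 0 0 0.03 0 0 0 0.5; 0 0 0 0 0 0 0.5",
)

```text
time_s: 10.03
eef_pos: [0.5037, -0.1889, 0.0342]
eef_rot: [0.262, 0.032, 0.965, -0.012]
wrist_force: [0.1, 0.3, -0.1]
opening: 0.499
```

```bash
python3 st.py "[-.1075,-.125,.0305]" "-np.pi/6"; python3 - <<'E'
from bench import *
from h import *
c=camera("wrist");cv2.imwrite("pics/w4.png",c["img"][:,:,::-1]);print(get_obs()["q"])
E
```

```text
10.0333 [ 0.50367912 -0.18885612  0.03423825] [ 0.1141285   0.28246847 -0.08980531]
(array([ 0.042,  0.011, -0.003]), array([-0.004,  0.006,  0.007]))
[-0.78483568  0.18064939  2.21091398  0.81925318  0.46484365 -2.98095962]
```

View pics/w4.png

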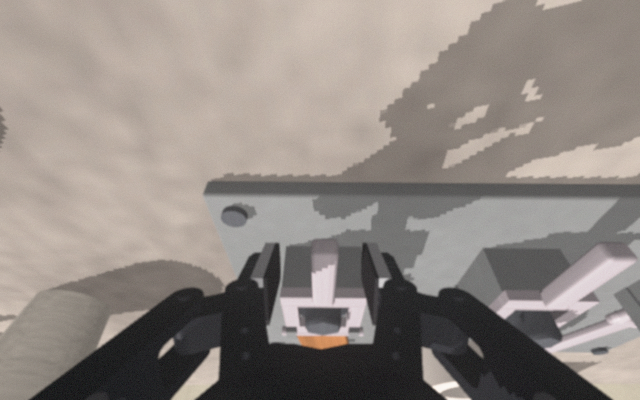

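Request:
arm_command(
  motion="0.02 0.006 0 0 0.08 0 0.5; 0.022 0.006 0 0 0.08 0 0.5; 0 0 0 0 0 0 0.5; 0 0 0 0 0 0 0.5",
)

```text
time_s: 10.42
eef_pos: [0.4992, -0.1863, 0.0336]
eef_rot: [0.196, 0.031, 0.98, -0.009]
wrist_force: [-0.5, -0.4, -0.5]
opening: 0.497
```

```bash
python3 st.py "[-.1095,-.125,.0292]" "-np.pi/9"; python3 - <<'E'
from bench import *
print(get_obs()["q"])
E
```

```text
10.4167 [ 0.49918024 -0.18629689  0.03361032] [-0.46176951 -0.41959569 -0.53611748]
(array([ 0.031, -0.   ,  0.011]), array([-0.003,  0.043,  0.01 ]))
[-0.72485908  0.19288303  2.13480421  0.46528746  0.54119264 -2.60113731]
```

Request:
arm_command(
  motion="0.031 0 0.011 0 0.02 0.01 0.5; 0 0 0 0 0 0 0.5; 0 0 0 0 0 0 0; 0 0 0 0 0 0 0; 0 0 0 0 0 0 0; 0 0 0 0 0 0 0; 0 0 0 0 0 0 0",
)

```text
time_s: 11.0
eef_pos: [0.4954, -0.1866, 0.0315]
eef_rot: [0.191, 0.035, 0.981, -0.008]
wrist_force: [1.2, 0.5, -1.5]
opening: 0.127
```

```bash
python3 st.py "[-.1095,-.125,.0292]" "-np.pi/9"; python3 - <<'E'
from bench import *
from h import *
c=camera("wrist");cv2.imwrite("pics/w5.png",c["img"][:,:,::-1]);print(get_obs()["q"],get_obs()["opening"])
E
```

```text
11.0 [ 0.49539356 -0.18664851  0.03146118] [ 1.22624719  0.48150743 -1.47807288]
(array([0.01 , 0.002, 0.008]), array([-0.003,  0.035,  0.001]))
[-0.7274659   0.1939395   2.13679657  0.45309772  0.54392094 -2.58501189] 0.12536987573332925
```

View pics/w5.png

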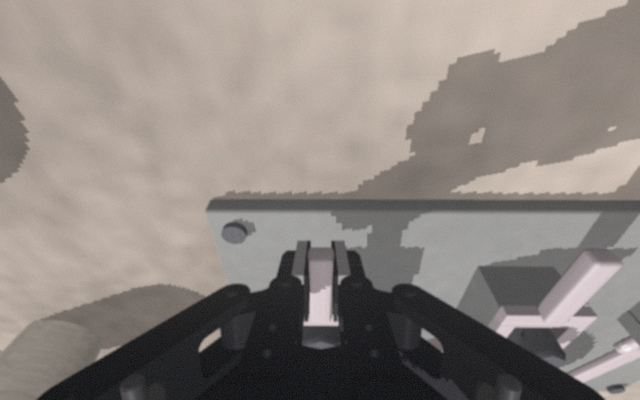

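```bash
cat > arc.py <<'E'
from bench import *
from h import *
import sys
p=np.load("p3.npy");o=get_obs();M=qR(o["eef_rot"]).as_matrix()
yaw=R.from_euler('z',p[2]).as_matrix();H=plate2w(p,[[-.024,-.125,.045]])[0]
G=o["eef_pos"]-.019*M[:,2]
gl=yaw.T@(G-H);tl=yaw.T@(o["eef_pos"]-H);Ml=yaw.T@M
pitch=np.degrees(np.arctan2(-Ml[0,2],-Ml[2,2]))
print("t",o["time_s"],"F",np.round(o["wrist_force"],1),"open",round(o["opening"],3),"q",np.round(o["q"],2))
print("grasp rel hinge",np.round(gl*1000,1),"radius",round(1000*np.hypot(gl[0],gl[2]),1),"cap angle from grasp",np.degrees(np.arctan2(gl[2]-.0018,-gl[0])),"tool pitch",pitch)
d=np.radians(float(sys.argv[1]))
tgt=yaw@(R.from_rotvec([0,d,0]).as_matrix()@gl)
# tool stays rigid w/ tab: grasp rotates by d
Mt=yaw@R.from_rotvec([0,d,0]).as_matrix()@Ml
tcp=H+tgt+.019*Mt[:,2]
print("row",np.round(M.T@(tcp-o["eef_pos"])/.2,3),np.round(R.from_matrix(M.T@Mt).as_rotvec()/np.radians(60),3))
E
python3 arc.py 5
```

```text
t 11.05 F [ 1.3 -0.5 -1.2] open 0.125 q [-0.73  0.19  2.14  0.45  0.54 -2.59]
grasp rel hinge [-91.5  -0.4   4.1] radius 91.6 cap angle from grasp 1.410951201514364 tool pitch -22.068367337402176
row [-0.01  -0.    -0.036] [-0.     0.083 -0.   ]
```

Request:
arm_command(
  motion="-0.01 0 -0.036 0 0.083 0 0; -0.01 0 -0.036 0 0.083 0 0; -0.01 0 -0.036 0 0.083 0 0; 0 0 0 0 0 0 0",
)

```text
time_s: 11.38
eef_pos: [0.4952, -0.1865, 0.0557]
eef_rot: [0.058, 0.039, 0.998, -0.004]
wrist_force: [-6.5, -5.8, -2.2]
opening: 0.124
```

```bash
python3 arc.py 5
```

```text
t 11.3833 F [-6.5 -5.8 -2.2] open 0.124 q [-0.62  0.25  1.94  0.08  0.86 -2.16]
grasp rel hinge [-86.7  -0.2  29.6] radius 91.6 cap angle from grasp 17.759896053265457 tool pitch -6.688334434894243
row [-0.01  -0.    -0.036] [ 0.     0.083 -0.   ]
```

Request:
arm_command(
  motion="-0.01 0 -0.036 0 0.083 0 0; -0.01 0 -0.036 0 0.083 0 0; -0.01 0 -0.036 0 0.083 0 0; -0.01 0 -0.036 0 0.083 0 0; 0 0 0 0 0 0 0",
)

```text
time_s: 11.8
eef_pos: [0.5044, -0.1872, 0.0852]
eef_rot: [-0.122, 0.038, 0.992, 0.001]
wrist_force: [-8.0, -2.6, 3.2]
opening: 0.124
```

```bash
python3 arc.py 5
```

```text
t 11.8 F [-8.  -2.6  3.2] open 0.124 q [-0.51  0.44  1.62 -0.11  1.31 -1.96]
grasp rel hinge [-70.7  -0.3  58.6] radius 91.9 cap angle from grasp 38.78380271208492 tool pitch 13.989638348796781
row [-0.011 -0.    -0.036] [ 0.     0.083 -0.001]
```

Request:
arm_command(
  motion="-0.011 0 -0.036 0 0.083 0 0; -0.011 0 -0.036 0 0.083 0 0; -0.011 0 -0.036 0 0.083 0 0; -0.008 0 -0.024 0 0.055 0 0; 0 0 0 0 0 0 0; 0 0 0 0 0 0 0",
)

```text
time_s: 12.3
eef_pos: [0.5201, -0.1885, 0.107]
eef_rot: [-0.282, 0.034, 0.959, 0.008]
wrist_force: [-2.0, -0.0, 5.0]
opening: 0.121
```

```bash
python3 arc.py 5; python3 - <<'E'
from bench import *
from h import *
for n,b in(("scene",(110,320)),("side",(90,340))):
    im=camera(n)["img"][:,:,::-1]
    cv2.imwrite(f"pics/{n}9.png",cv2.resize(im[b[0]:b[1],200:500],None,fx=2.4,fy=2.4,interpolation=cv2.INTER_CUBIC))
E
```

```text
t 12.3 F [-2. -0.  5.] open 0.121 q [-0.45  0.67  1.31 -0.2   1.7  -1.91]
grasp rel hinge [-49.3  -0.4  78. ] radius 92.2 cap angle from grasp 57.10952115342113 tool pitch 32.81630755096874
row [-0.01  -0.    -0.036] [ 0.     0.083 -0.   ]
```

View pics/scene9.png

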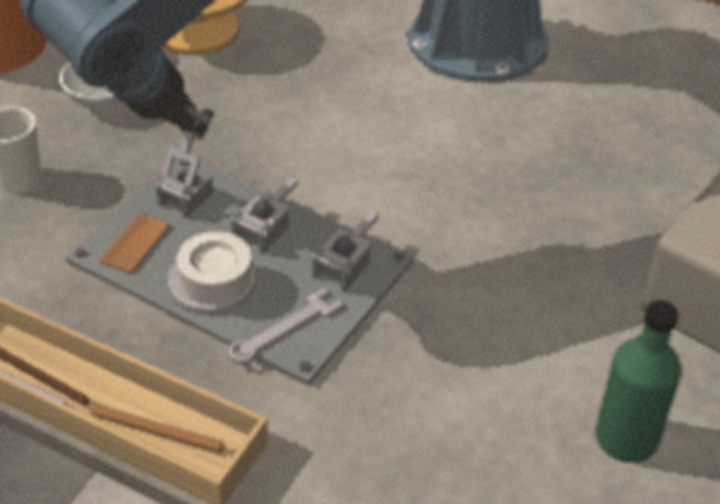

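View pics/side9.png

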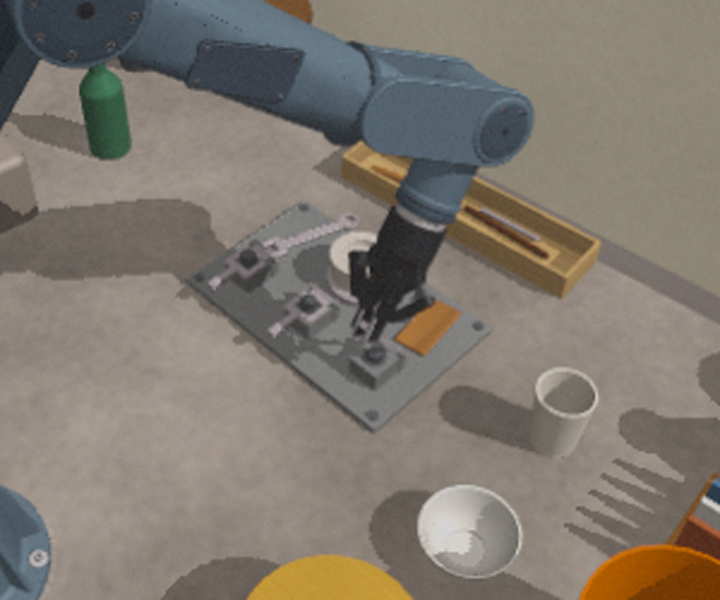

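The scene picture shows the right cap standing up at about (180,165), held in the gripper. The left and mid caps lie flat, and the mould, wrench, rib, cup, bowl and flask are where they were in the first pictures. I'm handing in.

```bash
python3 arc.py 5 | head -2; python3 -c "
from bench import *
print(hand_in())"
```

```text
t 12.4 F [-1.8 -0.4  4.7] open 0.122 q [-0.45  0.67  1.31 -0.2   1.7  -1.91]
grasp rel hinge [-49.3  -0.4  78. ] radius 92.2 cap angle from grasp 57.07316611280113 tool pitch 32.72687567191669
the job is handed in; nothing more can be done
None
```

The right bolt is the loose one. Its cap is being held open at about 57°, and I handed the job in at 12.4 s.

- **Tapping:** I tapped the mid bolt, then the left; both stayed put at 20–30 N. The right one gave way at about 2.5 N and sank roughly 7 mm to its stop.
- **Lifting:** I gripped the right cap's tab and swung it up about its hinge. My last check put the cap at 57°, worked out from the arm's pose rather than measured on the cap itself. The gripper was still closed on the tab, and the wrist force was about 5 N.
- **Surroundings:** The last scene and side pictures show the left and mid caps shut. Nothing else on the table looks moved. In the scene view the arm hides part of the bowl, but the side view shows all of it.
- **Disagreement:** Single-camera fits of the plate's position differed by up to about 10 mm. The close wrist picture also left errors of up to 7 pixels. Contact with the bolt heads at the expected height and the hold on the tab bore out the final estimate.

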